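# Open the twin-button shim drawer on the engine bench

## Task

Open the drawer of the red shim case by its twin-button catch: with the two fingertips press both round buttons on top of the case all the way down together, and keep them held down until the drawer has slid fully out on its own spring. Then let both buttons come back up and move clear. Do not pull or push the drawer by hand, and leave the socket, the spray can and the carton where they stand.

Things in the scene. Friction and masses are not known exactly. Their poses are not given: they have to be found in the camera images.
- case: red sheet-steel case fixed to the bench, 200 mm deep (its x) by 200 mm wide (its y) by 84 mm high; origin at the centre of its underside. Its -x side is the front, where the drawer comes out; z is up. It stands at any of a wide range of places and yaws (within 0.6 rad of facing the robot). The two buttons are on its top at x = -40 mm, y = +32 and -32 mm; the rear half of its top is a black mat on which the socket stands
- button_left_top (a point): centre of the top face of the left button (case +y): plain aluminium disc 28 mm across in a dark collar 38 mm across. The face stands 14 mm above the case's top (98 mm above the bench) when up, and the collar is 4 mm high. It moves straight down with the button. The two button centres are 64 mm apart, with a clear gap of 36 mm between the discs, on a line along the case's y, so fingers opened to an inside gap of about 50 mm land on both
- button_right_top (a point): the same for the right button (case -y)
- button_left (a joint): travel of the left button in m, 0 up, 0.008 all the way down; sprung, about 1.4 N to start moving and 4.5 N all the way down, each; springs back up when let go. The catch frees the drawer only while both buttons are more than about 5 mm down
- button_right (a joint): the same for the right button
- drawer (a joint): how far the drawer is out in m, 0 shut, 0.068 fully out. While both buttons are down a spring slides it out slowly against a damper, in about 2 s, towards the case's -x. It has a toothed rack with 16 mm pitch: if either button comes up early the drawer is caught part-way (the buttons may then stay half down) and both must be pressed and held again. Once fully out it stays there when the buttons come up
- drawer_handle (a point): middle of the thin aluminium bow handle on the drawer's red front panel (panel 186 mm wide, 62 mm high); handle 40 mm above the bench, 120 mm in front (case -x) of the case's centre when shut; it moves out with the drawer. Drawer and handle are not to be touched
- socket_center (a point): centre of a loose steel spark-plug socket, 25 mm across, 50 mm high, standing upright on the rear half of the case's top, at least 60 mm behind the button row. A bystander
- can_center (a point): centre of a loose upright spray can, 54 mm across, 150 mm high, on the bench beside the case. A bystander
- carton_center (a point): centre of a loose cardboard carton, 80 x 70 mm, 55 mm high, on the bench on the case's other side. A bystander

How it is judged:
On the way, in this order (a step that is already met when the one before it is completed fails the run):
1. both buttons pressed down together (value of joint each of button_left, button_right above 0.005 m and value of joint drawer below 0.05 m), for 0.2 s.
2. drawer fully out with both buttons still held down (value of joint drawer above 0.063 m and value of joint each of button_left, button_right above 0.005 m), for 0.1 s.
At the end, for the whole second after the job is handed in: the drawer is out by more than 63 mm of its 68 mm, both buttons are back up to within 1.5 mm, and the socket, can and carton are within 15 mm of where they stood (value of joint drawer above 0.063 m and value of joint each of button_left, button_right below 0.0015 m and distance of each of socket_center, can_center, carton_center from where it was at the start of the episode below 0.015 m); the robot touches nothing.
It fails at once if the drawer front or its handle was pushed or pulled (contact force between any of the fingers, the arm and drawer above 2 N).
It fails at once if the socket, can or carton was lifted, carried, knocked over or shifted (distance of any of socket_center, can_center, carton_center from where it was at the start of the episode above 0.02 m).
It also fails if it takes over 40 s, if anything falls off the work surface, if the arm or the gripper's body presses on something with over 40 N, if the wrist force passes 120 N, or if a joint passes its speed limit or range.

## Robot

A 7-joint arm with a two-finger parallel gripper is mounted at the origin on the work surface. World frame = base frame: x ahead of the robot, y to its left, z up, the work surface at z = 0. Lengths are in m, angles in rad, forces in N, time in s.
With the tool pointing down it reaches from about 0.425 to 0.925 m from the base axis. Payload 6.8 kg.
Tool frame: the origin (TCP) lies between the finger pads; the fingertips stand 14 mm ahead of it and the grasp point (between the pads) lies 5 mm behind it; z points along the fingers, y is the line along which they close (so a half turn about z gives the same grasp; the last joint's range is limited). The gripper opens to 85 mm and grips with 20 to 120 N. Pads are 22 mm wide; open, the fingers measure 114 mm over their backs; the gripper's body (76 mm by 85 mm) begins 54 mm behind the grasp point. The pads swing forward as they close: fully open they stand 13 mm farther back than shut.
Start: joints at [-1.253, 0.477, 0.022, 1.555, -0.011, 1.109, -0.083], TCP at [0.279, 0.615, 0.245] pointing down, gripper open.
Joint ranges: [-2.96, 2.96], [-0.34, 2.1], [-1.41, 1.46], [0.24, 2.44], [-1.37, 4.51], [0.17, 1.92], [-2.96, 2.96]. Speed limits (rad/s): [2.39, 2.39, 3.14, 3.14, 3.14, 3.14, 3.14].

## Interface

Orientations are given as a rotation vector (axis times angle).
In Python, from bench import r, eyes, ticket gives the robot as it stands. The module is installed in compiled form; this text tells all that it offers.
- The arm moves only by the tool arm_command, never from a script. Its argument "plan" is text: rows parted by semicolons, each of 4 numbers parted by spaces: the shift along the tool's x, y, z in m, then the turn about the tool's z in degrees. In form: tx ty tz yaw; .... A call has 1 to 20 rows; each row shifts and turns the commanded pose from where the row before left it, along the tool's axes as they then stand; what a row does not reach is not made up. A row lasts 1/8 s, in which the tool goes at most 62.5 mm and 10.7 degrees, less where a joint would pass 70% of its speed; a pose out of reach is approached as far as the arm can. A call is refused whole if a number of a shift passes 0.0625 or a number of a turn 10.7, either way. A call with a gripper value outside its range is refused whole. "hand" is the closure, from -1 (fully open) to 1 (shut), set as the call begins (left out, the last holds). The fingers move at their own pace and stop on an object; "grip_force" is the grip in N (left out, the last holds). Time passes only in rows, so rows that do not move let the fingers close. It gives the time, the measured TCP pose, the force, the opening and the grip force at its end, in the units of the state.
- r.get_obs(): the state, without advancing time (a new reading comes with each control period).
- eyes.grab_frame(name): name is "scene" or "top" or "wrist"; returns (picture, depth): 420x560x3 uint8, red, green, blue; 420x560 float32, m along the optical axis (not along the pixel's ray), 0 where there is no reading.
- eyes.calibration(name): a dict with "fov_y" (degrees; the focal length in pixels is half the picture's height over the tangent of half this angle, whatever the lens; pixels are square), "cx", "cy" (the principal point, pixels), "origin" and "attitude" of the camera in the world; the wrist camera has in their place "tool_from_camera" (4x4, takes a point from camera to tool coordinates, whose origin is the TCP and whose axes are the flange's). Camera axes: x right, y up, looking along -z (the intrinsics and any distortion apply to the point x, -y, -z); pixel columns grow to the right and rows downward; lengths in m; the calibration is good to about 2 mm. A picture is of the moment at which its call begins: read the wrist's pose just before it. calibration takes no time and is no camera call.
- ticket.hand_in(): hands the job in; it is judged then, once.
The state is a dict: "clock": time; "joints": joint angles; "qvel": joint speeds; "tau": joint torques, N m; "tcp_pos": TCP position; "orientation": TCP orientation; "contact_force": force on the tool from outside, world axes, zero at the start; "moment": the same for the moment, N m; "grip_width": finger opening in m; "gripper_force": force on a finger pad.
Only numpy, scipy, OpenCV 4.12 (cv2) and the standard library are available. Lean on these libraries where they do the work, as an engineer would, in place of code of your own. Each camera call takes 0.05 s, during which the arm holds its last target. There are 200 camera calls.

## Working session

There is one attempt and no reset: what is moved stays moved. The work goes in short steps, Python scripts to look and compute and a tool call to move; the robot and the scene stay as the last step left them, time stands still between calls to the robot, and variables do not carry over. Pictures are saved under pics/ and viewed, at most 10 in all, crops included, and the job is handed in when it is done.

Besides the shell and the picture viewer there is one more tool, called after "Request:" as a command line: name --argument value ..., lists and objects as JSON in quotes. arm_command: Moves the arm, as the interface text tells. Its arguments: {"type":"object","properties":{"plan":{"type":"string"},"hand":{"type":"number"},"grip_force":{"type":"number"}},"required":["plan"]}

```bash
mkdir -p pics
cat > h.py <<'E'
import numpy as np, cv2
from scipy.spatial.transform import Rotation as R
from bench import r, eyes, ticket
E
python3 - <<'E'
from h import *
o=r.get_obs()
for k in o: print(k,np.round(o[k],4))
for n in("scene","top","wrist"): print(n,eyes.calibration(n))
for n in("scene","top"):
    p,d=eyes.grab_frame(n); cv2.imwrite(f"pics/{n}0.png",p[:,:,::-1]); np.save(f"{n}0.npy",d)
E
```

```text
clock 0.0
joints [-1.2531  0.4778  0.0223  1.5565 -0.0115  1.1093 -0.0831]
qvel [-0.0012 -0.0013  0.0014 -0.0018 -0.0005 -0.0009  0.0017]
tau [-7.00000e-04 -5.96439e+01  1.60790e+00 -2.81218e+01  1.26000e-02
  9.10000e-03  1.00000e-04]
tcp_pos [0.2786 0.6142 0.2443]
orientation [-6.6370e-01 -3.0704e+00  2.9000e-03]
contact_force [-0.6854  0.1781  0.57  ]
moment [-0.0271 -0.0239  0.0158]
gripper_force 0.0
grip_width 0.0854
scene {'fov_y': 44.70104716082987, 'cx': 281.89015452776226, 'cy': 207.557713663643, 'origin': array([0.97702762, 0.62452968, 0.86945081]), 'attitude': array([0.24295796, 0.89938959, 2.42781041])}
top {'fov_y': 49.13888375449615, 'cx': 279.0478196865235, 'cy': 201.88553647808155, 'origin': array([0.52250952, 0.05440779, 0.91514592]), 'attitude': array([ 0.11548095, -0.07956358, -1.54779961])}
wrist {'fov_y': 64.42291284703889, 'cx': 276.05431625277544, 'cy': 206.17824565058834, 'tool_from_camera': array([[-1.12155085e-03,  9.62061568e-01,  2.72830134e-01,
         6.98348487e-02],
       [ 9.99999350e-01,  1.13482053e-03,  1.09162808e-04,
        -3.73316512e-04],
       [-2.04591896e-04,  2.72830079e-01, -9.62062215e-01,
        -1.28152169e-01],
       [ 0.00000000e+00,  0.00000000e+00,  0.00000000e+00,
         1.00000000e+00]])}
```

View pics/top0.png

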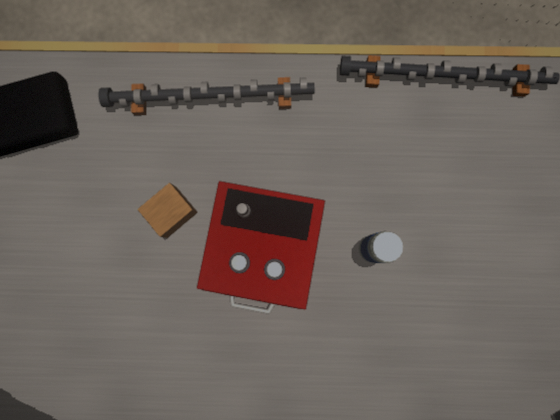

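View pics/scene0.png

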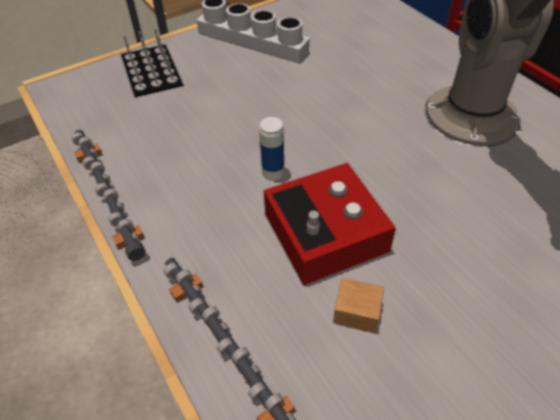

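Top view: case centred near (262,245), buttons at (239,262) and (275,269), handle below, carton at (166,210), can at (385,247), socket at (243,209). Scene view: buttons at (339,187) and (353,210).

```bash
cat >> h.py <<'E'
def w(n,u,v,z=None,d=None,pose=None):
    c=eyes.calibration(n); f=210/np.tan(np.radians(c["fov_y"]/2))
    ray=np.array([(u-c["cx"])/f,-(v-c["cy"])/f,-1.])
    if pose is None: A,o=R.from_rotvec(c["attitude"]).as_matrix(),c["origin"]
    else:
        T=c["tool_from_camera"]; Q=R.from_rotvec(pose[1]).as_matrix(); A=Q@T[:3,:3]; o=Q@T[:3,3]+pose[0]
    g=A@ray
    return o+g*(d if d is not None else (z-o[2])/g[2])
def disc(img,u,v,h=13):
    u,v=int(u),int(v); c=img[v-h:v+h+1,u-h:u+h+1].astype(int)
    m=((c.min(2)>110)).astype(np.uint8)
    n,l,s,ce=cv2.connectedComponentsWithStats(m); i=1+s[1:,4].argmax()
    return ce[i]+[u-h,v-h], s[i]
E
python3 - <<'E'
from h import *
for n,ps in(("top",[(239,262),(275,269)]),("scene",[(339,187),(353,210)])):
    im=cv2.imread(f"pics/{n}0.png"); d=np.load(f"{n}0.npy"); P=[]
    for p in ps:
        c,s=disc(im,*p); a=w(n,*c,z=.098); P.append(a)
        print(n,c.round(1),s,a.round(4),w(n,*c,d=d[int(c[1]),int(c[0])]).round(4))
    e=P[0]-P[1]; print(np.linalg.norm(e),np.arctan2(-e[0],e[1]),np.arctan2(e[1],e[0])-np.pi/2, (P[0]+P[1])/2)
for nm,u,v,z in(("socket",242,208,.134),("can",387,247,.15),("carton",166,210,.055),("fl",198,290,.084),("fr",306,308,.084),("bl",219,182,.084),("br",325,200,.084)): print(nm,w("top",u,v,z=z).round(3))
E
```

```text
top [238.5 262.2] [  6   6  15  15 175] [0.5157 0.1435 0.098 ] [0.5157 0.1439 0.095 ]
top [274.1 269. ] [  5   6  15  15 181] [0.5054 0.0805 0.098 ] [0.5054 0.0804 0.0987]
0.0639010030765867 -0.1631563689198857 -0.1631563689198856 [0.51055668 0.11199804 0.098     ]
scene [337.7 186.3] [  5   7  14  11 120] [0.5061 0.0811 0.098 ] [0.5058 0.0808 0.0976]
scene [352.8 208. ] [  6   6  15  11 132] [0.5163 0.1443 0.098 ] [0.5176 0.1456 0.1001]
0.06397438588304209 2.980375554097737 -3.302809753081849 [0.51121291 0.1127048  0.098     ]
socket [0.608 0.137 0.134]
can [ 0.547 -0.107  0.15 ]
carton [0.61  0.289 0.055]
fl [0.465 0.216 0.084]
fr [0.438 0.023 0.084]
bl [0.661 0.186 0.084]
br [ 0.631 -0.009  0.084]
```

```bash
cat >> h.py <<'E'
def go(target,yaw=-0.1625,cam=False):
    o=r.get_obs(); M=R.from_rotvec(o["orientation"]).as_matrix()
    a=np.arctan2(-M[0,1],M[1,1]); t=(yaw-a+np.pi/2)%np.pi-np.pi/2   # world yaw of tool y, half-turn symmetric
    print("axes\n",M.round(3),"\nshift in tool",(M.T@(np.array(target)-o["tcp_pos"])).round(4),"turn about tool z deg",-np.degrees(t).round(2), "alt",-np.degrees(t-np.sign(t)*np.pi).round(1))
    print("j",o["joints"].round(3),"pos",o["tcp_pos"].round(4),"w",o["grip_width"],"f",o["contact_force"].round(2),o["clock"])
E
python3 -c "
from h import *
go([.511,.1125,.24])"
```

```text
axes
 [[-0.911  0.413 -0.001]
 [ 0.413  0.911 -0.001]
 [-0.    -0.002 -1.   ]] 
shift in tool [-0.4189 -0.361   0.0051] turn about tool z deg -15.08 alt 164.9
j [-1.253  0.478  0.022  1.556 -0.011  1.109 -0.083] pos [0.2786 0.6143 0.2444] w 0.08533969650381304 f [-0.42 -0.6   0.53] 0.1
```

Request:
arm_command --plan "-0.035 -0.030 0 0;-0.035 -0.030 0 0;-0.035 -0.030 0 0;-0.035 -0.030 0 0;-0.035 -0.030 0 0;-0.035 -0.030 0 0;-0.035 -0.030 0 0;-0.035 -0.030 0 0;-0.035 -0.030 0 0;-0.035 -0.030 0 0;-0.035 -0.030 0 0;-0.035 -0.030 0 0;0 0 0 -7.5;0 0 0 -7.5;0 0 0 0;0 0 0 0" --hand -0.18

```text
clock: 2.1
tcp_pos: [0.5124, 0.1135, 0.2451]
orientation: [-0.261, -3.13, 0.0]
contact_force: [0.0, -0.4, -0.1]
grip_width: 0.05
gripper_force: 0.0
```

Run:
```python
from h import *
go([.511,.1125,.15])
o=r.get_obs(); p,d=eyes.grab_frame("wrist"); cv2.imwrite("pics/w1.png",p[:,:,::-1])
np.savez("w1.npz",d=d,p=o["tcp_pos"],q=o["orientation"])
```

```text
axes
 [[-0.986  0.166 -0.   ]
 [ 0.166  0.986 -0.   ]
 [ 0.    -0.    -1.   ]] 
shift in tool [ 0.0012 -0.0012  0.0952] turn about tool z deg -0.22 alt 179.8
j [-0.523  0.23   0.219  1.925 -0.059  0.994  1.127] pos [0.5124 0.1135 0.2451] w 0.04999918230781155 f [ 0.03 -0.43 -0.07] 2.1
```

View pics/w1.png

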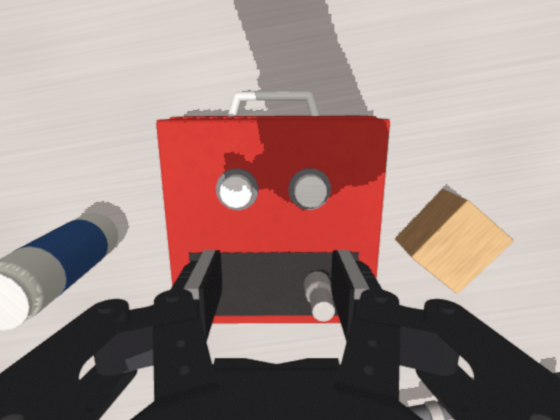

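Wrist view: buttons at about (237,190) and (310,190), the fingers straddle them at the right spacing; the socket stands at (320,300), well behind.

Run:
```python
from h import *
im=cv2.imread("pics/w1.png"); z=np.load("w1.npz"); pose=(z["p"],z["q"]); P=[]
g=cv2.cvtColor(im,cv2.COLOR_BGR2HSV)
for u,v in((237,190),(310,190)):
    c=g[v-28:v+29,u-28:u+29]; m=((c[...,1]<60)&(c[...,2]>85)).astype(np.uint8)
    n,l,s,ce=cv2.connectedComponentsWithStats(m); i=1+s[1:,4].argmax()
    q=s[i,:2]+(s[i,2:4]-1)/2+[u-28,v-28]
    a=w("wrist",*q,z=.098,pose=pose); P.append(a); print(q,s[i],a.round(4),z["d"][v,u])
e=P[1]-P[0]; print(np.linalg.norm(e),np.arctan2(-e[0],e[1]),(P[0]+P[1])/2)
```

```text
[236.5 190.5] [   7   10   42   38 1145] [0.5012 0.0811 0.098 ] 0.28118584
[310.5 191. ] [ 11  11  36  37 989] [0.5121 0.1429 0.098 ] 0.28232935
0.06270713726275125 -0.1743430941555168 [0.50665706 0.1120061  0.098     ]
```

Request:
arm_command --plan "0.002 -0.0015 0.03 -0.2;0 0 0.03 0;0 0 0.03 0;0 0 0.02 0;0 0 0.013 0;0 0 0.004 0;0 0 0 0;0 0 0 0"

```text
clock: 3.15
tcp_pos: [0.5109, 0.1124, 0.119]
orientation: [0.252, 3.13, 0.001]
contact_force: [-0.6, -0.5, 0.3]
grip_width: 0.05
gripper_force: 0.0
```

Request:
arm_command --plan "0 0 0.003 0;0 0 0.003 0;0 0 0 0"

```text
clock: 3.52
tcp_pos: [0.5101, 0.1122, 0.112]
orientation: [-0.252, -3.131, 0.0]
contact_force: [0.5, 0.3, 1.0]
grip_width: 0.0506
gripper_force: 0.0
```

Request:
arm_command --plan "0 0 0.002 0;0 0 0.002 0;0 0 0 0"

```text
clock: 3.9
tcp_pos: [0.5104, 0.1123, 0.1083]
orientation: [0.252, 3.131, 0.0]
contact_force: [-0.1, -0.0, 0.4]
grip_width: 0.0504
gripper_force: 0.4
```

Run:
```python
from h import *
go([.511,.1125,.15])
p,d=eyes.grab_frame("scene"); cv2.imwrite("pics/s2.png",cv2.resize(p[130:270,240:430,::-1],None,fx=4,fy=4,interpolation=cv2.INTER_CUBIC))
```

```text
axes
 [[-0.987  0.16   0.   ]
 [ 0.16   0.987  0.   ]
 [-0.     0.    -1.   ]] 
shift in tool [-0.0005  0.0003 -0.0417] turn about tool z deg 0.11 alt -179.9
j [-0.486  0.414  0.186  2.046 -0.117  0.691  1.185] pos [0.5104 0.1123 0.1083] w 0.05037884859374824 f [-0.08 -0.04  0.4 ] 3.9
```

View pics/s2.png

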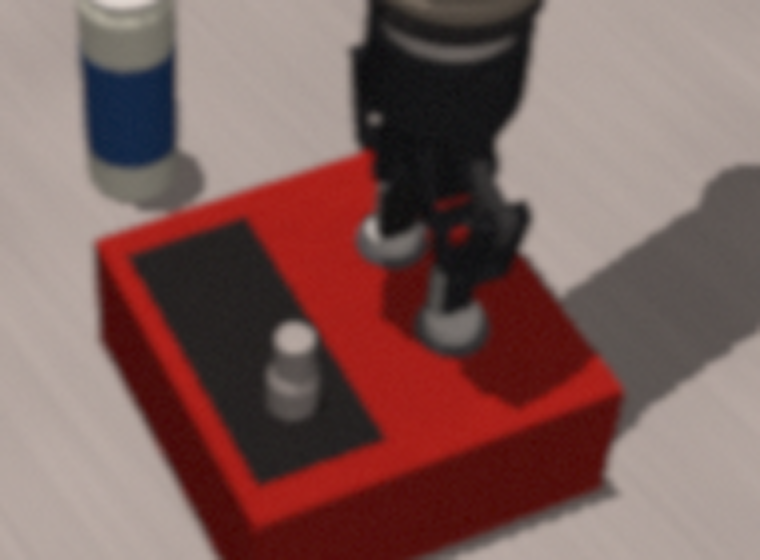

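The fingertips hover just above both discs (crop at (392,235) and (455,320)), centred well enough. I'll keep going down.

Request:
arm_command --plan "0 0 0.002 0;0 0 0.002 0;0 0 0 0"

```text
clock: 4.32
tcp_pos: [0.5105, 0.1123, 0.1045]
orientation: [0.252, 3.131, 0.0]
contact_force: [-1.1, 0.7, 4.2]
grip_width: 0.0506
gripper_force: 2.1
```

Request:
arm_command --plan "0 0 0.002 0;0 0 0.002 0;0 0 0 0"

```text
clock: 4.7
tcp_pos: [0.5105, 0.1123, 0.1009]
orientation: [0.252, 3.131, 0.001]
contact_force: [-2.3, -0.8, 10.1]
grip_width: 0.0502
gripper_force: 5.1
```

Request:
arm_command --plan "0 0 0.002 0;0 0 0.002 0;0 0 0 0"

```text
clock: 5.08
tcp_pos: [0.5106, 0.1123, 0.1004]
orientation: [-0.253, -3.131, -0.002]
contact_force: [-16.8, -3.4, 49.8]
grip_width: 0.0504
gripper_force: 25.2
```

Request:
arm_command --plan "0 0 -0.002 0;0 0 0 0;0 0 0 0;0 0 0 0;0 0 0 0;0 0 0 0;0 0 0 0;0 0 0 0;0 0 0 0;0 0 0 0;0 0 0 0;0 0 0 0;0 0 0 0;0 0 0 0;0 0 0 0;0 0 0 0"

```text
clock: 7.08
tcp_pos: [0.5106, 0.1123, 0.1007]
orientation: [0.252, 3.131, 0.002]
contact_force: [-9.1, -1.6, 29.7]
grip_width: 0.0505
gripper_force: 15.0
```

Run:
```python
from h import *
go([.511,.1125,.15])
p,d=eyes.grab_frame("top"); cv2.imwrite("pics/t3.png",cv2.resize(p[150:350,130:410,::-1],None,fx=2.8,fy=2.8,interpolation=cv2.INTER_CUBIC))
```

```text
axes
 [[-0.987  0.16   0.   ]
 [ 0.16   0.987  0.001]
 [-0.     0.001 -1.   ]] 
shift in tool [-0.0004  0.0003 -0.0493] turn about tool z deg 0.1 alt -179.9
j [-0.483  0.427  0.182  2.05  -0.122  0.674  1.189] pos [0.5106 0.1123 0.1007] w 0.05053772279546463 f [-9.07 -1.64 29.69] 7.075
```

View pics/t3.png

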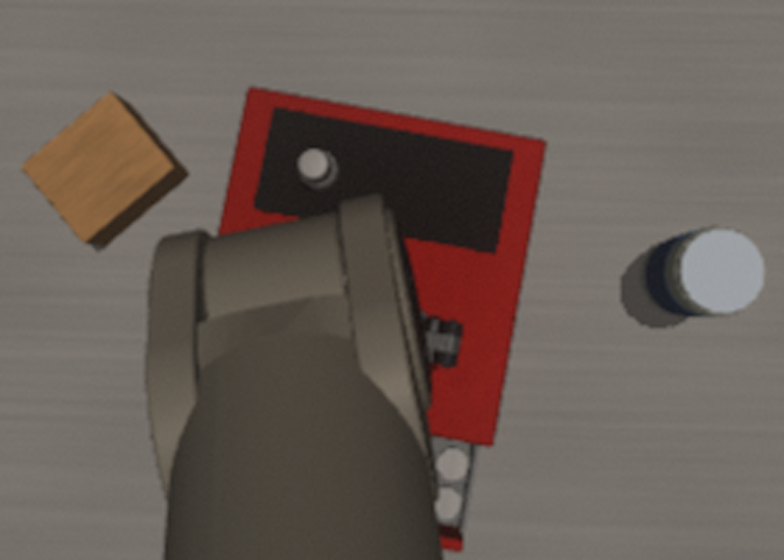

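The drawer is out (front panel at crop (450,540), about 100 px, or 65 mm, beyond the case edge); the bystanders are in place. I'll hold longer, then measure.

Request:
arm_command --plan "0 0 0 0;0 0 0 0;0 0 0 0;0 0 0 0;0 0 0 0;0 0 0 0;0 0 0 0;0 0 0 0;0 0 0 0;0 0 0 0;0 0 0 0;0 0 0 0"

```text
clock: 8.62
tcp_pos: [0.5105, 0.1123, 0.1007]
orientation: [0.252, 3.131, 0.002]
contact_force: [-9.4, -2.5, 29.8]
grip_width: 0.0506
gripper_force: 15.0
```

Run:
```python
from h import *
p,d=eyes.grab_frame("top"); a=cv2.imread("pics/t3.png"); b=cv2.resize(p[150:350,130:410,::-1],None,fx=2.8,fy=2.8,interpolation=cv2.INTER_CUBIC)
print(np.abs(a.astype(int)-b)[430:560,440:480].mean())
# red bottom edge pixel at column 288 = panel front top
c=130+455/2.8
for col in(290,292,294):
    m=np.where((p[:,col,0]>70)&(p[:,col,1]<40))[0]; m=m[m>290]; print(col,m, d[m.max()-1,col], w("top",col,m.max()+.5,z=.065).round(4))
c0,s0=np.array([.5105,.1122]),0.1625
fx=np.array([-np.cos(s0),np.sin(s0)])
for col in(290,292,294):
    m=np.where((p[:,col,0]>70)&(p[:,col,1]<40))[0]; q=w("top",col,m.max()+.5,z=.065)[:2]; print("ahead of case centre",(q-c0)@fx+.04)
```

```text
0.7901282051282051
290 [291 292 293 294 295 296 297 298 299 300 301 302 303 304 305 342 343 344
 345] 0.82593334 [0.3695 0.0497 0.065 ]
292 [291 292 293 294 295 296 297 298 299 300 301 302 303 304 305 306 342 343
 344 345] 0.8219699 [0.3695 0.0461 0.065 ]
294 [291 292 293 294 295 296 297 298 299 300 301 302 303 304 305 306 343 344
 345] 0.81899214 [0.3696 0.0425 0.065 ]
ahead of case centre 0.1690802241276525
ahead of case centre 0.16840800777549725
ahead of case centre 0.16773591389357898
```

The drawer has stopped at its full travel (front 168 mm ahead of the case centre). Releasing.

Request:
arm_command --plan "0 0 -0.004 0;0 0 -0.01 0;0 0 -0.03 0;0 0 -0.04 0;0 0 -0.04 0;0 0 -0.04 0;0 0 0 0;0 0 0 0;0 0.04 0 0;0 0.05 0 0;0 0.05 0 0;0 0.05 0 0;0 0.05 0 0;0 0.04 0 0;0 0 0 0;0 0 0 0;0 0 0 0"

```text
clock: 10.8
tcp_pos: [0.5554, 0.3867, 0.2618]
orientation: [-0.255, -3.131, 0.002]
contact_force: [0.8, 0.0, 0.2]
grip_width: 0.0504
gripper_force: 0.0
```

Run:
```python
from h import *
p,d=eyes.grab_frame("top"); cv2.imwrite("pics/t4.png",p[:,:,::-1])
for u,v in((239,262),(274,269)):
    c,s=disc(p,u,v); i,j=int(c[1]),int(c[0]); print(c,[w("top",*c,d=x)[2].round(4) for x in (np.median(d[i-4:i+5,j-4:j+5]),)])
o=r.get_obs(); print(o["clock"],o["contact_force"],o["qvel"].round(3))
```

```text
[238.5359116 262.2320442] [np.float64(0.0971)]
[274.03804348 268.98369565] [np.float64(0.0977)]
10.85 [-0.32770977  0.58444375  0.52680407] [-0.001 -0.004 -0.006 -0.006 -0.001 -0.001 -0.001]
```

View pics/t4.png

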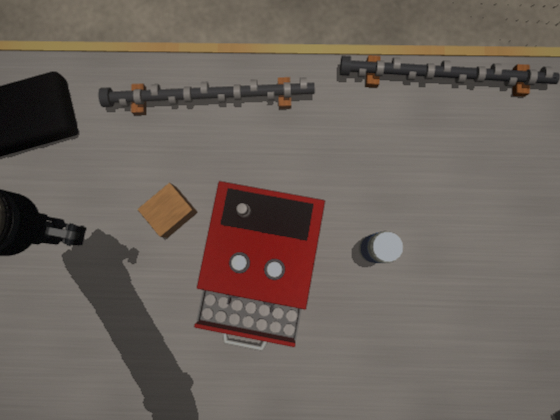

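The drawer is fully out (front edge near rows 325–343), and both buttons are back up at (239,262) and (274,269). The socket, can and carton haven't moved, and the arm is clear.

```bash
python3 -c "
from h import *
print(ticket.hand_in())"
```

```text
the job is handed in; nothing more can be done
None
```

The job is handed in: the drawer slid fully out with both buttons held down, the buttons are back up, the socket, can and carton stayed where they stood, and the arm is clear; no verdict was returned.

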